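# Unhook the file case and rack it

## Task

Take the tall, narrow needle-file case off its display hook by its finger grip, lifting it over the upturned tip as it slides off, and stand it upright in the empty bay of the white rack. The wire hook bends easily and its front half is already a little bent up or down, so feel your way along it and never force it; lower the case gently until it stands on the bottom of the bay, then let go. Leave the other case hanging and everything else where it stands.

Things in the scene. Friction and masses are not known exactly. Their poses are not given: they have to be found in the camera images.
- case: tall narrow grey hard-plastic needle-file case, 147 mm tall, 0.10 to 0.17 kg, hanging on a hook. Origin at the centre of its underside, z up, x along its thickness (and along the wires), y along its width. Body 60 wide (y), 14 thick (x), 88 tall; above it a 6 mm thick neck with the hang slot; on top a finger grip. Symmetric front to back.
- case_slot (a point): centre of the case's hang slot, 101.5 mm above its underside. The slot goes right through the 6 mm neck along x, 34 mm wide (y) and 15 mm high (z = 94 to 109 mm). It hangs with the slot's upper edge on the two wires.
- case_grip (a point): centre of the case's ribbed finger grip, 134 mm above its underside: 44 mm wide (y), 12 mm thick (x), 26 mm high (z = 121 to 147 mm).
- hook: display hook that the case hangs on: steel clip plate on the pegboard with two parallel 5 mm wires, 20 mm apart (25 mm over all), at y = -10 and +10. Origin at the board's face, at the wires' centre line; -x points along the wires away from the board, z up. It springs by about 1 mm per 4 N at the tip and is spoilt by more than 10 N.
- hook_bend (a point): point between the wires, 100 mm out from the board. To here they are straight and level; from here on, straight for 100 mm more, they are bent up or down in the vertical plane by an unknown angle up to 0.15 rad, different each time, which no pose shows. Then the tip turns up, 35 degrees steeper than that part: 26 mm out, 18 mm up, ending in a cross-bar. Axes as the hook's.
- hook2: an identical hook on the same board, 130 mm beside the first (either side), with its own bend, holding the other case. Same axes.
- board: white perforated pegboard on aluminium feet, 400 mm wide, 250 mm high, fixed; origin at the foot of its face, -x points out of the face (the way the hooks point), z up. The wires' centre line is 187.5 mm above the table.
- squat: the other case, hanging on the other hook: same neck, slot and grip, but a body 84 wide and 45 tall, 104 mm tall in all. Origin at the centre of its underside. It must stay hanging.
- rack: white plastic upright rack with two bays, 70 by 96 mm, 56 mm high, fixed; origin under its centre, x across the bays, y along them, floor 6 mm thick, walls 3 mm. One bay is empty, the other, wider one holds a block of sanding sponges.
- bay (a point): centre of the floor of the empty bay, 6 mm above the table; the bay is 27.5 mm wide along x (the case's thickness goes here) and 90 mm long along y; its long walls rise 50 mm above this floor, the end walls 30 mm. z up.
- sponges: stack of sanding sponges standing in the other bay of the rack, 28 x 70 x 85 mm; origin at the centre of its underside. Leave it.
- buds: clear cup of cotton buds, 68 mm across, about 95 mm high, on the table; origin at the centre of its underside. Leave it.
- pot: white plastic jar, 54 mm across, 58 mm high; origin at the centre of its underside. Leave it.
- paint: amber glass paint bottle with a black cap, 38 mm across, 60 mm high; origin at the centre of its underside. Leave it.

How it is judged:
By the outcome, as a careful person would: the job done as asked, in the order asked, and still so for the second after the job is handed in, with the robot touching nothing.
It also fails if it takes over 67 s, if anything falls off the work surface, if the arm or the gripper's body presses on something with over 40 N, if the wrist force passes 120 N, or if a joint passes its speed limit or range.

## Robot

A 6-joint arm with a two-finger parallel gripper is mounted at the origin on the work surface. World frame = base frame: x ahead of the robot, y to its left, z up, the work surface at z = 0. Lengths are in m, angles in rad, forces in N, time in s.
With the tool pointing down it reaches from about 0.35 to 0.975 m from the base axis. Payload 4.9 kg.
Tool frame: the origin (TCP) lies midway between the tips of the shut fingers; the grasp point (between the pads) lies 19 mm behind it; z points along the fingers, y is the line along which they close (so a half turn about z gives the same grasp; the last joint's range is limited). The gripper opens to 85 mm and grips with 20 to 120 N. Pads are 22 mm wide; open, the fingers measure 114 mm over their backs; the gripper's body (76 mm by 85 mm) begins 54 mm behind the grasp point. The pads swing forward as they close: fully open they stand 13 mm farther back than shut.
Start: joints at [1.044, 0.053, 1.613, -0, 1.476, -0.119], TCP at [0.248, 0.574, 0.193] pointing down, gripper open.
Joint ranges: [-3.01, 3.01], [-1.01, 2.22], [0.06, 2.58], [-1.02, 4.17], [0.09, 2.62], [-3.14, 3.14]. Speed limits (rad/s): [2.57, 2.57, 3.14, 3.14, 3.14, 3.14].

## Interface

Orientations are given as a unit quaternion [x, y, z, w].
In Python, from station import ctrl, vision, job gives the robot as it stands.
- The arm moves only by the tool servo_tool, never from a script. Its argument "commands" is text: rows parted by semicolons, each of 5 numbers parted by spaces: the shift along the tool's x, y, z in mm, then the turn about the tool's z in rad, then the opening, from 0 (shut) to 1 (fully open). In form: dx dy dz turn hand; .... A call has exactly 8 rows; each row is the pose to reach, as a shift and turn from the pose commanded when the call began, along the tool's axes at that moment; what a row does not reach only later rows make up. A row lasts 1/12 s, in which the tool goes at most 41.7 mm and 7.16 degrees, less where a joint would pass 70% of its speed; a pose out of reach is approached as far as the arm can. A call with a gripper value outside its range is refused whole. The fingers move at their own pace and stop on an object; "squeeze" is the grip in N (left out, the last holds). Time passes only in rows, so rows that repeat a pose let the fingers close, or fill a call up. It gives the time, the measured TCP pose, the force, the opening and the grip force at its end, in the units of the state.
- ctrl.read_state(): the state, without advancing time (a new reading comes with each control period).
- vision.capture(name): name is "side" or "top"; returns a dict with "color" (420x560x3 uint8, red, green, blue), "depth" (420x560 float32, m along the optical axis (not along the pixel's ray), 0 where there is no reading), "K" (3x3 intrinsics, pixels), "k1" (the pictures are not rectified: a ray, as slopes to the right and down, at radius r is drawn at 1 + k1 r^2 times it, then the intrinsics apply), "cam_to_world" (4x4, takes a point from camera to world coordinates). Camera axes: x right, y up, looking along -z (the intrinsics and any distortion apply to the point x, -y, -z); pixel columns grow to the right and rows downward; lengths in m; the calibration is good to about 2 mm. A picture is of the moment at which its call begins.
- job.hand_in(): hands the job in; it is judged then, once.
The state is a dict: "time": time; "q": joint angles; "dq": joint speeds; "effort": joint torques, N m; "tcp_pos": TCP position; "tool_rot": TCP orientation; "ft_force": force on the tool from outside, world axes, zero at the start; "moment": the same for the moment, N m; "gripper_width": finger opening in m; "grip_force": force on a finger pad.
Only numpy, scipy, OpenCV 4.12 (cv2) and the standard library are available. Lean on these libraries where they do the work, as an engineer would, in place of code of your own. Each camera call takes 0.05 s, during which the arm holds its last target. There are 200 camera calls.

## Working session

There is one attempt and no reset: what is moved stays moved. The work goes in short steps, Python scripts to look and compute and a tool call to move; the robot and the scene stay as the last step left them, time stands still between calls to the robot, and variables do not carry over. Pictures are saved under pics/ and viewed, at most 10 in all, crops included, and the job is handed in when it is done.

Besides the shell and the picture viewer there is one more tool, called after "Call:" as name(argument=value, ...) on one line, values as JSON. servo_tool: Moves the arm, as the interface text tells. Its arguments: {"type":"object","properties":{"commands":{"type":"string"},"squeeze":{"type":"number"}},"required":["commands"]}

```bash
ls; mkdir -p pics; cat > h.py <<'E'
import numpy as np, cv2
from station import ctrl, vision, job
def cap(n):
    c=vision.capture(n); K=np.array(c["K"]); h,w=c["depth"].shape
    u,v=np.meshgrid(np.arange(w),np.arange(h))
    p=cv2.undistortPoints(np.stack([u,v],-1).reshape(-1,1,2).astype(float),K,np.array([c["k1"],0,0,0,0.]),None).reshape(h,w,2)
    d=c["depth"]; P=np.stack([p[...,0]*d,-p[...,1]*d,-d,np.ones_like(d)],-1)@np.array(c["cam_to_world"]).T
    P=P[...,:3]; P[d<=0]=np.nan
    return c["color"],P,c
def save(n,img): cv2.imwrite("pics/"+n,cv2.cvtColor(np.ascontiguousarray(img),cv2.COLOR_RGB2BGR))
E
python3 - <<'E'
from h import *
s=ctrl.read_state(); print({k:np.round(v,3).tolist() for k,v in s.items()})
for n in("side","top"):
    col,P,c=cap(n); save(n+"0.png",col); np.savez(n+"0.npz",col=col,P=P); print(n,np.round(c["cam_to_world"],3).tolist(),np.round(c["K"],1).tolist(),c["k1"])
E
```

```text
pics
{'time': 0.0, 'q': [1.044, 0.053, 1.614, 0.0, 1.476, -0.119], 'dq': [-0.001, -0.0, 0.0, -0.002, 0.001, 0.0], 'effort': [0.0, -39.366, -37.018, 0.0, 0.007, 0.0], 'tcp_pos': [0.248, 0.573, 0.191], 'tool_rot': [0.203, 0.979, -0.001, -0.0], 'ft_force': [1.093, -0.374, 0.534], 'moment': [0.035, -0.005, -0.02], 'grip_force': 0.0, 'gripper_width': 0.086}
side [[0.99, 0.086, -0.113, 0.458], [-0.141, 0.541, -0.829, -0.849], [-0.01, 0.836, 0.548, 0.721], [0.0, 0.0, 0.0, 1.0]] [[463.7, 0.0, 288.6], [0.0, 463.7, 208.4], [0.0, 0.0, 1.0]] -0.04356362551629992
top [[-0.008, 0.987, -0.16, 0.403], [-1.0, -0.009, -0.006, 0.03], [-0.008, 0.16, 0.987, 1.179], [0.0, 0.0, 0.0, 1.0]] [[428.1, 0.0, 282.3], [0.0, 428.1, 207.7], [0.0, 0.0, 1.0]] -0.0723463173340019
```

View pics/side0.png

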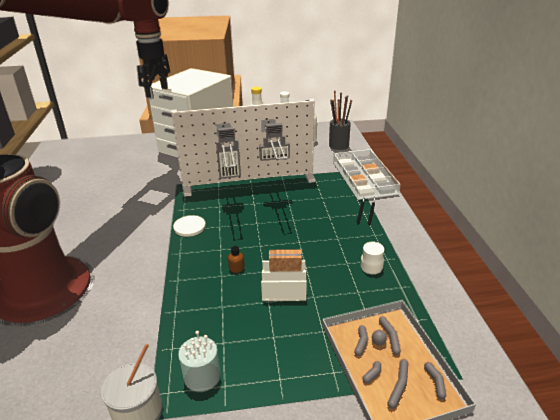

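View pics/top0.png

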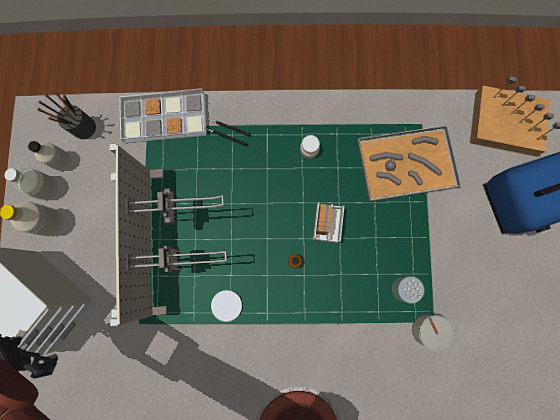

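The board stands at the left in the top view, with its hooks pointing right (world -y). The tall case is on the lower hook (top about (170,258), side about (229,150)). The rack is at top (328,222), with the empty bay on its right-hand side. I'll zoom in and measure.

```bash
python3 - <<'E'
from h import *
s=np.load("side0.npz"); t=np.load("top0.npz")
a=cv2.resize(s["col"][90:220,170:320],(800,693),interpolation=cv2.INTER_CUBIC)[:600]
a=cv2.resize(s["col"][95:215,165:325],(800,600),interpolation=cv2.INTER_CUBIC)
b=cv2.resize(t["col"][170:290,110:270],(800,600),interpolation=cv2.INTER_CUBIC)
r=cv2.resize(t["col"][190:255,300:360],(400,433),interpolation=cv2.INTER_CUBIC)
save("zs.png",a); save("zt.png",b)
P=t["P"]
def q(r,c): return np.round(P[r,c],3).tolist()
# tall points by height near lower hook
m=(P[...,2]>.15)&(P[...,2]<.26)
import sys
rr,cc=np.where(m); 
for (r0,r1) in((185,225),(240,280)):
    k=(rr>=r0)&(rr<r1)&(cc>125)&(cc<270)
    pts=P[rr[k],cc[k]]; print(len(pts),np.round(np.nanpercentile(pts,[1,50,99],axis=0),3).tolist())
    g=pts[pts[:,2]>.205]; print("hi",len(g),np.round(np.nanmin(g,0),3),np.round(np.nanmax(g,0),3))
# board top
k=(P[...,2]>.235)&(P[...,2]<.27)&(np.arange(560)[None]<140)&(np.arange(420)[:,None]>130)&(np.arange(420)[:,None]<330)
pts=P[k]; print("board",len(pts)); rect=cv2.minAreaRect(pts[:,:2].astype(np.float32)); print(rect, np.median(pts[:,2]))
E
```

```text
1038 [[0.532, 0.176, 0.151], [0.575, 0.314, 0.185], [0.623, 0.408, 0.228]]
hi 141 [0.554 0.308 0.205] [0.598 0.401 0.231]
989 [[0.402, 0.169, 0.152], [0.446, 0.307, 0.186], [0.489, 0.4, 0.229]]
hi 170 [0.4   0.298 0.205] [0.469 0.395 0.23 ]
board 2965
((0.49594148993492126, 0.5396625995635986), (0.40567582845687866, 0.286345899105072), 3.4822025299072266) 0.23963499299139956
```

View pics/zs.png

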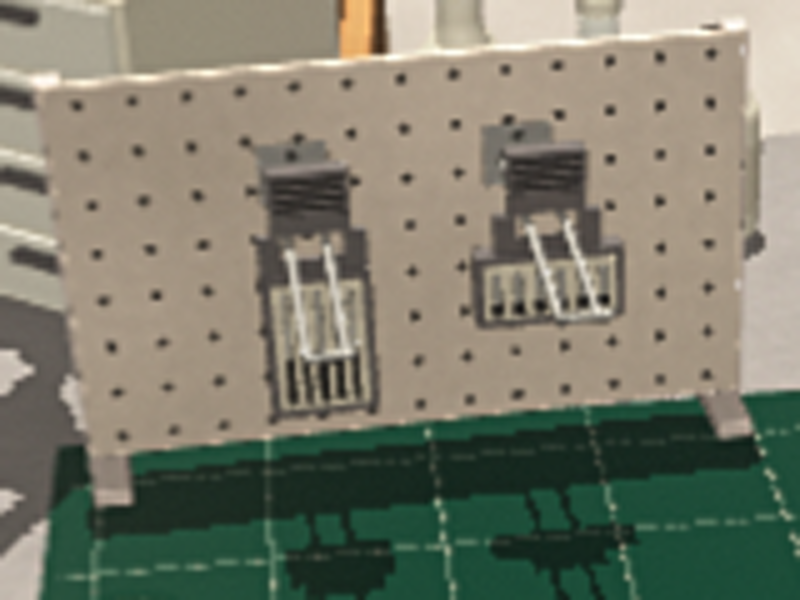

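View pics/zt.png

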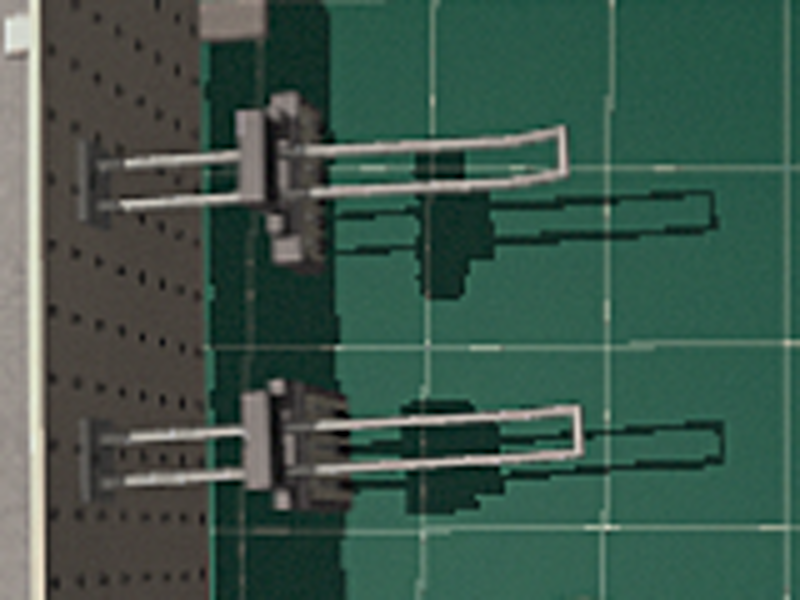

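The side crop shows the tall case at (315,290) on the left hook. The top crop shows its grip at (257,440), the neck behind it, the two wires at rows 427 and 465, and the tip bar at column 578. I'll extract the geometry next.

```bash
python3 - <<'E'
from h import *
t=np.load("top0.npz"); P=t["P"]; s=np.load("side0.npz")["P"]
R,C=np.mgrid[0:420,0:560]
# board face: side view plane fit
k=(s[...,2]>.06)&(s[...,2]<.23)&(s[...,1]>.37)&(s[...,1]<.46)&(s[...,0]>.28)&(s[...,0]<.72)
p=s[k]; 
x=p[:,0]; A=np.c_[x,np.ones(len(x))]; w=np.ones(len(p),bool)
for i in range(8):
    co=np.linalg.lstsq(A[w],p[w,1],rcond=None)[0]; r=p[:,1]-A@co; w=abs(r)<(.02 if i<3 else .005)
print("board face y=%.4f x+%.4f"%tuple(co),w.sum(),np.ptp(x[w]),x[w].min(),x[w].max())
np.save("board.npy",co)
a=np.arctan(co[0]); ux=np.array([np.cos(a),np.sin(a)]); ou=np.array([np.sin(a),-np.cos(a)])  # outward dir
o=np.array([0,co[1]])
def loc(P): 
    d=P[...,:2]-o; return d@ux, d@ou, P[...,2]
for name,Q in(("top",P),("side",s)):
  l,d,z=loc(Q)
  m=(d>.015)&(d<.26)&(z>.14)&(z<.26)&(l>.35)&(l<.70)
  print(name,m.sum())
  for lo,hi in((.35,.51),(.51,.68)):
    for d0 in np.arange(.01,.24,.01):
      k=m&(d>=d0)&(d<d0+.01)&(l>lo)&(l<hi)&(z>.15)
      if k.sum()>3: print(lo,"d%.3f n%d l %.3f..%.3f mid %.4f  z %.3f/%.3f/%.3f"%(d0+.005,k.sum(),l[k].min(),l[k].max(),np.median(l[k]),z[k].min(),np.median(z[k]),z[k].max()))
E
```

```text
board face y=0.0568 x+0.3717 5337 0.40598299004314276 0.3021567223523761 0.7081397123955189
top 1472
0.35 d0.015 n10 l 0.427..0.450 mid 0.4304  z 0.185/0.189/0.190
0.35 d0.025 n21 l 0.429..0.452 mid 0.4473  z 0.185/0.189/0.193
0.35 d0.035 n17 l 0.428..0.452 mid 0.4472  z 0.184/0.189/0.192
0.35 d0.045 n18 l 0.427..0.451 mid 0.4302  z 0.185/0.188/0.193
0.35 d0.055 n17 l 0.427..0.450 mid 0.4317  z 0.182/0.189/0.190
0.35 d0.065 n21 l 0.429..0.452 mid 0.4475  z 0.186/0.188/0.191
0.35 d0.075 n4 l 0.428..0.452 mid 0.4399  z 0.186/0.188/0.193
0.35 d0.085 n65 l 0.416..0.473 mid 0.4463  z 0.166/0.226/0.229
0.35 d0.095 n248 l 0.413..0.473 mid 0.4416  z 0.150/0.189/0.230
0.35 d0.105 n17 l 0.429..0.452 mid 0.4492  z 0.185/0.186/0.193
0.35 d0.115 n18 l 0.428..0.451 mid 0.4306  z 0.182/0.186/0.190
0.35 d0.125 n21 l 0.428..0.451 mid 0.4323  z 0.180/0.185/0.187
0.35 d0.135 n19 l 0.429..0.453 mid 0.4479  z 0.179/0.183/0.186
0.35 d0.145 n20 l 0.429..0.453 mid 0.4404  z 0.178/0.182/0.186
0.35 d0.155 n16 l 0.428..0.452 mid 0.4398  z 0.175/0.180/0.185
0.35 d0.165 n19 l 0.428..0.451 mid 0.4324  z 0.177/0.1
[... 2832 characters left out ...]
.152/0.163/0.216
0.51 d0.115 n7 l 0.561..0.583 mid 0.5807  z 0.186/0.187/0.190
0.51 d0.125 n6 l 0.559..0.581 mid 0.5616  z 0.185/0.186/0.187
0.51 d0.135 n8 l 0.561..0.583 mid 0.5793  z 0.184/0.186/0.189
0.51 d0.145 n8 l 0.558..0.583 mid 0.5615  z 0.183/0.185/0.188
0.51 d0.155 n8 l 0.560..0.583 mid 0.5708  z 0.183/0.184/0.185
0.51 d0.165 n6 l 0.561..0.582 mid 0.5795  z 0.181/0.183/0.184
0.51 d0.175 n10 l 0.560..0.583 mid 0.5714  z 0.180/0.183/0.184
0.51 d0.185 n7 l 0.560..0.583 mid 0.5616  z 0.179/0.182/0.184
0.51 d0.195 n7 l 0.560..0.581 mid 0.5795  z 0.176/0.180/0.183
0.51 d0.225 n15 l 0.559..0.583 mid 0.5731  z 0.189/0.195/0.196
0.51 d0.235 n7 l 0.562..0.574 mid 0.5695  z 0.193/0.194/0.197
```

```bash
python3 - <<'E'
from h import *
T=np.load("top0.npz"); S=np.load("side0.npz")
co=np.load("board.npy"); a=np.arctan(co[0]); ux=np.array([np.cos(a),np.sin(a)]); ou=np.array([np.sin(a),-np.cos(a)]); o=np.array([0,co[1]])
for n,D in(("top",T),("side",S)):
    P=D["P"]; l=(P[...,:2]-o)@ux; d=(P[...,:2]-o)@ou; z=P[...,2]
    k=(l>.40)&(l<.48)&(d>.075)&(d<.11)&(z>.21)
    print(n,"grip",k.sum(),"d",np.round(np.percentile(d[k],[2,10,50,90,98]),4),"l",np.round(np.percentile(l[k],[2,50,98]),4),"ztop",np.percentile(z[k],[50,95]))
    kt=k&(z>.223); print("  top face d",np.round(np.percentile(d[kt],[2,50,98]),4),"l",np.round(np.percentile(l[kt],[2,98]),4),kt.sum())
    k=(l>.40)&(l<.48)&(d>.11)&(d<.19)&(z>.16); print("  wire slope,z at bend",np.polyfit(d[k]-.1,z[k],1), "l mid",(np.percentile(l[k],3)+np.percentile(l[k],97))/2)
    col=D["col"].astype(int); white=(col.min(-1)>110)&(np.ptp(col,axis=-1)<45)
    X,Y=P[...,0],P[...,1]
    k=(X>.43)&(X<.62)&(Y>-.16)&(Y<.02)&(z>.012)&(z<.064)&white
    r=cv2.minAreaRect(np.c_[X[k],Y[k]].astype(np.float32)); print("  rack",k.sum(),r)
    k=(X>.43)&(X<.62)&(Y>-.16)&(Y<.02)&(z>.066)&(z<.11)
    r=cv2.minAreaRect(np.c_[X[k],Y[k]].astype(np.float32)); print("  sponge",k.sum(),r)
c=o+.441*ux; print("wire base",c,"case pt d=.093",c+.093*ou,a)
b=cv2.resize(T["col"][190:255,295:365],(560,520),interpolation=cv2.INTER_CUBIC); save("rk.png",b)
E
```

```text
top grip 149 d [0.0846 0.0857 0.0923 0.0967 0.0972] l [0.4217 0.4418 0.4641] ztop [0.22554762 0.22908049]
  top face d [0.0846 0.0906 0.0968] l [0.4217 0.464 ] 111
  wire slope,z at bend [-0.1439525   0.18820848] l mid 0.44026803045816953
  rack 241 ((0.5477768778800964, -0.08655387163162231), (0.07069061696529388, 0.09627161920070648), 82.31501007080078)
  sponge 321 ((0.5533645153045654, -0.07182995975017548), (0.028407853096723557, 0.07030471414327621), 82.5525131225586)
side grip 130 d [0.0845 0.0887 0.0939 0.0967 0.0984] l [0.4232 0.4439 0.4654] ztop [0.22108748 0.22867534]
  top face d [0.084  0.0936 0.0981] l [0.4238 0.4639] 58
  wire slope,z at bend [-0.16132035  0.19011955] l mid 0.4412775004089988
  rack 1225 ((0.5480211973190308, -0.08710522949695587), (0.07407306134700775, 0.09561346471309662), 82.88569641113281)
  sponge 556 ((0.5540854930877686, -0.07222382724285126), (0.03284258022904396, 0.06949301809072495), 81.49219512939453)
wire base [0.44028992 0.39668256] case pt d=.093 [0.44556533 0.30383231] 0.0567552885305792
```

View pics/rk.png

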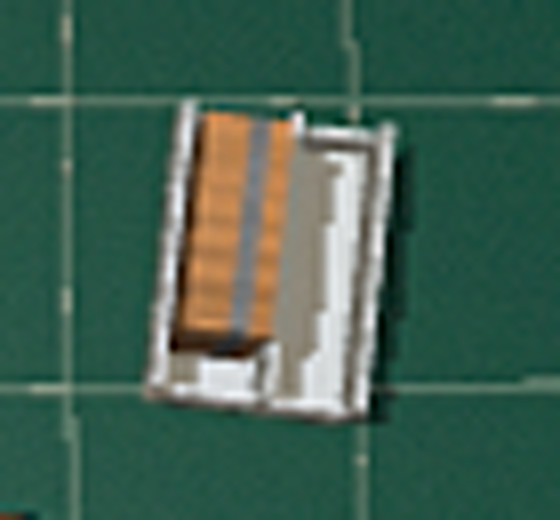

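Call:
servo_tool(commands="0 0 -40 0 1;0 0 -80 0 1;0 0 -120 0 1;0 0 -150 0 1;0 0 -150 -0.1 0.6;0 0 -150 -0.2 0.6;0 0 -150 -0.3 0.6;0 0 -150 -0.4 0.6", squeeze=40)

```text
time: 0.77
tcp_pos: [0.2478, 0.5736, 0.3421]
tool_rot: [0.001, 1.0, -0.0, -0.0]
ft_force: [-0.0, 0.3, 0.7]
gripper_width: 0.0513
grip_force: 0.0
```

Picture: the rack is tilted, with the sponges in the left bay. The empty bay is on the right, centred near (335,265) in the crop, which is world (0.5455, -0.105) with the long axis at about -7.7°. The hook is bent down about 0.145 rad. Next I move above the case.

Call:
servo_tool(commands="-22 -30 0 0 0.6;-44 -60 0 -0.02 0.6;-66 -90 0 -0.04 0.6;-88 -120 0 -0.058 0.6;-110 -150 0 -0.058 0.6;-132 -180 0 -0.058 0.6;-154 -210 0 -0.058 0.6;-176 -240 0 -0.058 0.6")

```text
time: 1.43
tcp_pos: [0.4225, 0.3307, 0.3421]
tool_rot: [-0.025, 1.0, -0.0, -0.0]
ft_force: [0.4, -0.0, 1.3]
gripper_width: 0.0513
grip_force: 0.0
```

```bash
cat > st.py <<'E'
from h import *
import sys
from scipy.spatial.transform import Rotation as Ro
s=ctrl.read_state(); R=Ro.from_quat(s["tool_rot"]).as_matrix(); p=np.array(s["tcp_pos"])
co=np.load("board.npy"); a=np.arctan(co[0]); ux=np.array([np.cos(a),np.sin(a)]); ou=np.array([np.sin(a),-np.cos(a)]); o=np.array([0,co[1]])
print("t",s["time"],"p",p.round(4),"l,d",np.round([(p[:2]-o)@ux,(p[:2]-o)@ou],4),"F",np.round(s["ft_force"],2),"w",s["gripper_width"])
print("yaw of tool y deg",np.degrees(np.arctan2(R[1,1],R[0,1])),"z",R[:,2].round(4))
if len(sys.argv)>3: print("shift mm",(R.T@(np.array(list(map(float,sys.argv[1:4])))-p)*1000).round(1))
E
python3 st.py .4465 .3059 .202
```

```text
t 1.4333 p [0.4225 0.3307 0.3421] l,d [0.4195 0.0649] F [ 0.44 -0.03  1.27] w 0.05131315085285974
yaw of tool y deg 92.88850235746818 z [-5.e-04 -3.e-04 -1.e+00]
shift mm [-22.8 -25.9 140.1]
```

Call:
servo_tool(commands="-23 -26 0 -0.007 0.6;-23 -26 30 -0.007 0.6;-23 -26 65 -0.007 0.6;-23 -26 100 -0.007 0.5;-23 -26 125 -0.007 0.5;-23 -26 139 -0.007 0.5;-23 -26 139 -0.007 0.5;-23 -26 139 -0.007 0.5")

```text
time: 2.1
tcp_pos: [0.4461, 0.3076, 0.2036]
tool_rot: [-0.029, 1.0, -0.0, -0.0]
ft_force: [0.5, -0.5, 0.4]
gripper_width: 0.0427
grip_force: 0.0
```

```bash
python3 st.py .4465 .3059 .202; python3 - <<'E'
from h import *
a,P,c=cap("side"); b,P2,c2=cap("top")
x=cv2.resize(a[95:215,185:285],(400,480),interpolation=cv2.INTER_CUBIC); y=cv2.resize(b[210:310,120:220],(400,480),interpolation=cv2.INTER_CUBIC); save("g1.png",np.hstack([x,y]))
E
```

```text
t 2.1 p [0.4461 0.3076 0.2036] l,d [0.4418 0.0893] F [ 0.46 -0.49  0.41] w 0.042671992810583585
yaw of tool y deg 93.28407639997089 z [-7.e-04 -3.e-04 -1.e+00]
shift mm [-0.3 -1.7  1.6]
```

View pics/g1.png

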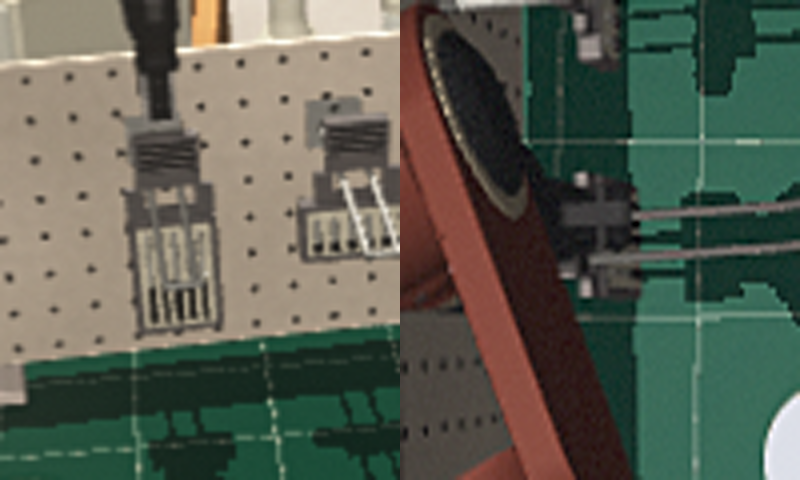

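The side crop shows the black finger ending at the grip's top edge near (160,120), and it doesn't clearly cover the grip. I'll check its position in the point cloud before closing.

```bash
python3 - <<'E'
from h import *
co=np.load("board.npy"); a=np.arctan(co[0]); ux=np.array([np.cos(a),np.sin(a)]); ou=np.array([np.sin(a),-np.cos(a)]); o=np.array([0,co[1]])
col,P,c=cap("side")
l=(P[...,:2]-o)@ux; d=(P[...,:2]-o)@ou
for r in range(104,136,2): 
    print(r,[(int(col[r,cc].mean()),*(np.round([l[r,cc],d[r,cc],P[r,cc,2]],3).tolist())) for cc in (220,224,228)])
E
```

```text
104 [(33, 0.434, 0.146, 0.316), (37, 0.443, 0.147, 0.316), (37, 0.453, 0.147, 0.315)]
106 [(32, 0.433, 0.147, 0.311), (35, 0.447, 0.066, 0.281), (35, 0.453, 0.144, 0.309)]
108 [(40, 0.433, 0.143, 0.305), (39, 0.443, 0.142, 0.304), (31, 0.452, 0.144, 0.304)]
110 [(31, 0.432, 0.139, 0.298), (38, 0.442, 0.141, 0.298), (33, 0.452, 0.138, 0.296)]
112 [(76, 0.433, 0.115, 0.284), (33, 0.443, 0.125, 0.287), (120, 0.453, 0.113, 0.281)]
114 [(100, 0.432, 0.116, 0.279), (62, 0.443, 0.115, 0.278), (113, 0.452, 0.118, 0.278)]
116 [(85, 0.432, 0.112, 0.272), (35, 0.442, 0.123, 0.275), (114, 0.452, 0.116, 0.272)]
118 [(136, 0.432, 0.114, 0.267), (34, 0.441, 0.124, 0.271), (111, 0.452, 0.114, 0.266)]
120 [(135, 0.435, 0.0, 0.216), (47, 0.441, 0.122, 0.264), (107, 0.451, 0.12, 0.262)]
122 [(140, 0.435, -0.005, 0.207), (30, 0.44, 0.125, 0.26), (87, 0.451, 0.115, 0.255)]
124 [(122, 0.434, 0.005, 0.206), (99, 0.44, 0.119, 0.252), (120, 0.451, 0.112, 0.248)]
126 [(113, 0.434, 0.003, 0.199), (90, 0.445, 0.004, 0.198), (113, 0.456, 0.005, 0.198)]
128 [(83, 0.43, 0.086, 0.228), (71, 0.441, 0.085, 0.227), (68, 0.451, 0.094, 0.229)]
130 [(78, 0.429, 0.094, 0.226), (78, 0.44, 0.092, 0.224), (68, 0.45, 0.094, 0.224)]
132 [(56, 0.429, 0.089, 0.218), (76, 0.439, 0.098, 0.221), (49, 0.45, 0.096, 0.219)]
134 [(71, 0.428, 0.094, 0.214), (60, 0.439, 0.094, 0.214), (42, 0.449, 0.093, 0.212)]
```

```bash
python3 - <<'E'
from h import *
print(ctrl.read_state()["tcp_pos"],ctrl.read_state()["time"])
def low(P,col,x,y,r=.09):
    k=(np.hypot(P[...,0]-x,P[...,1]-y)<r)&(P[...,2]>.12)&(col.mean(-1)<90)
    p=P[k]; 
    for z0 in np.arange(.12,.42,.02):
        q=p[(p[:,2]>=z0)&(p[:,2]<z0+.02)]
        if len(q)>2: print("z%.2f n%d x %.3f..%.3f y %.3f..%.3f"%(z0,len(q),*np.percentile(q[:,0],[5,95]),*np.percentile(q[:,1],[5,95])))
S=np.load("side0.npz"); print("start"); low(S["P"],S["col"],.248,.573)
col,P,c=cap("side"); print("now"); low(P,col,.446,.307)
c2=np.array(c["color"]); save("g2.png",cv2.resize(c2[60:150,170:290],(800,600),interpolation=cv2.INTER_CUBIC))
E
```

```text
[0.44754909 0.30833356 0.20647264] 2.25
start
z0.14 n3 x 0.257..0.269 y 0.597..0.609
z0.16 n23 x 0.247..0.274 y 0.594..0.621
z0.20 n9 x 0.251..0.285 y 0.588..0.612
z0.22 n21 x 0.250..0.282 y 0.591..0.615
z0.24 n44 x 0.224..0.273 y 0.520..0.619
z0.26 n77 x 0.223..0.275 y 0.519..0.618
z0.28 n119 x 0.215..0.284 y 0.503..0.627
z0.30 n196 x 0.213..0.284 y 0.504..0.630
z0.32 n220 x 0.216..0.283 y 0.505..0.629
z0.34 n148 x 0.218..0.279 y 0.511..0.625
z0.36 n181 x 0.219..0.283 y 0.534..0.564
z0.38 n181 x 0.220..0.283 y 0.536..0.564
z0.40 n113 x 0.220..0.281 y 0.536..0.568
now
z0.12 n13 x 0.420..0.478 y 0.298..0.307
z0.14 n16 x 0.421..0.535 y 0.298..0.337
z0.16 n102 x 0.421..0.476 y 0.298..0.309
z0.18 n88 x 0.423..0.473 y 0.300..0.311
z0.20 n106 x 0.429..0.468 y 0.299..0.307
z0.22 n62 x 0.431..0.465 y 0.298..0.310
z0.24 n14 x 0.443..0.457 y 0.273..0.282
z0.26 n48 x 0.443..0.456 y 0.271..0.315
z0.28 n51 x 0.438..0.461 y 0.255..0.333
z0.30 n64 x 0.436..0.463 y 0.249..0.282
z0.32 n101 x 0.433..0.463 y 0.242..0.289
z0.34 n174 x 0.432..0.464 y 0.241..0.317
z0.36 n114 x 0.424..0.475 y 0.269..0.289
z0.38 n239 x 0.415..0.480 y 0.269..0.296
z0.40 n280 x 0.415..0.479 y 0.269..0.300
```

View pics/g2.png

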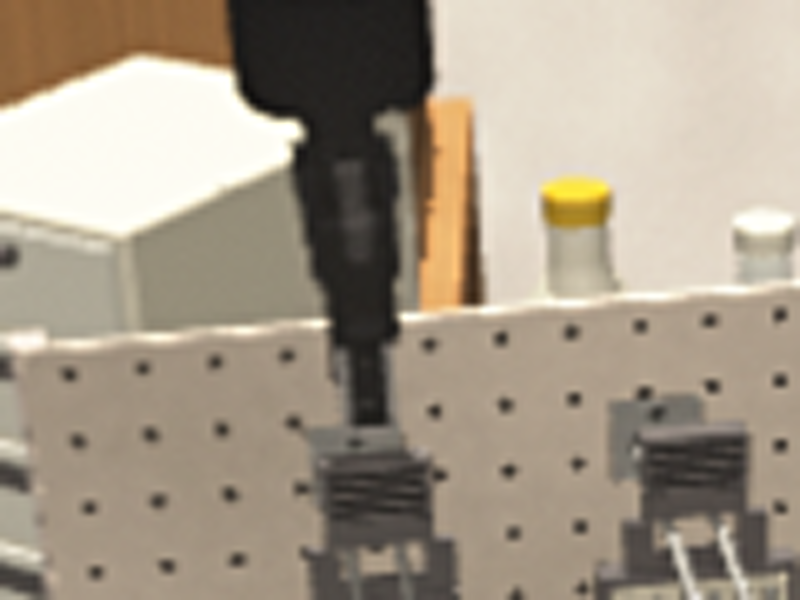

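The narrow black finger at crop (368,420) seems to end around z≈0.25, although the TCP reads 0.205. Closing here gently is harmless and will settle whether the grip is between the pads.

Call:
servo_tool(commands="0 0 0 0 0.3;0 0 0 0 0.1;0 0 0 0 0;0 0 0 0 0;0 0 0 0 0;0 0 0 0 0;0 0 0 0 0;0 0 0 0 0", squeeze=20)

```text
time: 2.97
tcp_pos: [0.4462, 0.3075, 0.2035]
tool_rot: [-0.029, 1.0, -0.0, -0.0]
ft_force: [0.5, 0.3, 0.8]
gripper_width: 0.0001
grip_force: 0.0
```

```bash
python3 st.py .4465 .3059 .202; python3 - <<'E'
from h import *
a,P,c=cap("side")
save("g3.png",cv2.resize(a[80:170,170:290],(800,600),interpolation=cv2.INTER_CUBIC))
E
```

```text
t 2.9667 p [0.4462 0.3075 0.2035] l,d [0.4419 0.0893] F [0.48 0.33 0.75] w 5.012249116041258e-05
yaw of tool y deg 93.27502796388053 z [-1.e-04 -1.e-04 -1.e+00]
shift mm [-0.2 -1.6  1.5]
```

View pics/g3.png

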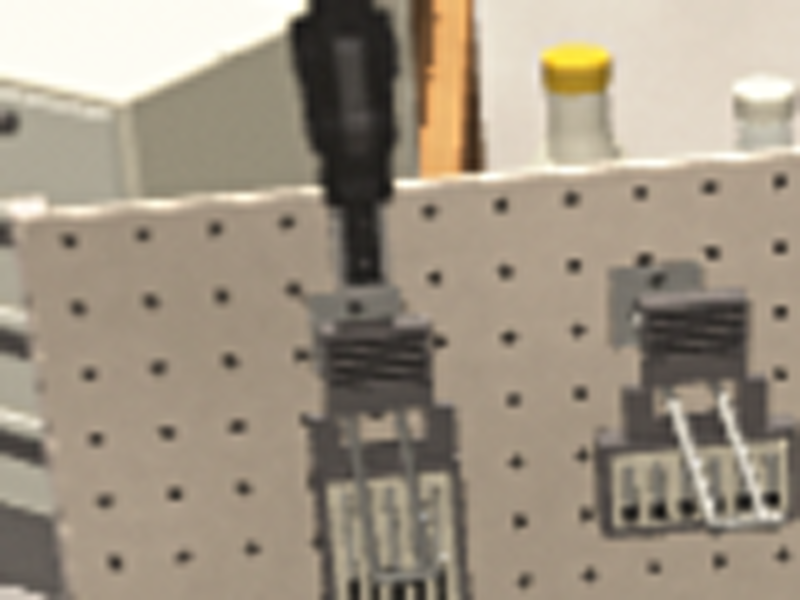

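The fingers shut fully above the grip: the tip is at crop (365,283) and the grip top at about (370,325). So the real tip is roughly 35 mm higher than the reported TCP. I'll measure the offset from the cloud.

```bash
python3 - <<'E'
from h import *
co=np.load("board.npy"); a=np.arctan(co[0]); ux=np.array([np.cos(a),np.sin(a)]); ou=np.array([np.sin(a),-np.cos(a)]); o=np.array([0,co[1]])
for n in("side","top"):
    col,P,c=cap(n); l=(P[...,:2]-o)@ux; d=(P[...,:2]-o)@ou; z=P[...,2]
    print(n)
    for z0 in np.arange(.228,.33,.008):
        k=(z>=z0)&(z<z0+.008)&(abs(l-.443)<.06)&(d>.03)&(d<.15)
        if k.sum()>2: print("z%.3f n%d l %.4f..%.4f med %.4f d %.4f..%.4f"%(z0,k.sum(),*np.percentile(l[k],[3,97]),np.median(l[k]),*np.percentile(d[k],[5,95])))
    if n=="side":
        for r in range(118,128): print(r,[(int(col[r,cc].mean()),np.round(d[r,cc],3),np.round(z[r,cc],3)) for cc in (223,225,227)])
E
```

```text
side
z0.228 n18 l 0.4255..0.4643 med 0.4415 d 0.0867..0.0984
z0.236 n3 l 0.4391..0.4489 med 0.4417 d 0.0892..0.0935
z0.244 n21 l 0.4313..0.4525 med 0.4417 d 0.0920..0.1021
z0.252 n21 l 0.4320..0.4502 med 0.4425 d 0.0932..0.1050
z0.260 n23 l 0.4318..0.4507 med 0.4400 d 0.0945..0.1045
z0.268 n29 l 0.4306..0.4513 med 0.4404 d 0.0942..0.1044
z0.276 n17 l 0.4325..0.4508 med 0.4412 d 0.0933..0.1064
z0.284 n12 l 0.4281..0.4526 med 0.4372 d 0.0725..0.1205
z0.292 n30 l 0.4289..0.4512 med 0.4414 d 0.1140..0.1267
z0.300 n21 l 0.4280..0.4562 med 0.4463 d 0.1054..0.1330
z0.308 n37 l 0.4260..0.4537 med 0.4386 d 0.0949..0.1391
z0.316 n31 l 0.4246..0.4572 med 0.4366 d 0.1027..0.1445
z0.324 n44 l 0.4251..0.4576 med 0.4419 d 0.1043..0.1497
118 [(35, np.float64(0.105), np.float64(0.263)), (35, np.float64(0.097), np.float64(0.259)), (109, np.float64(0.097), np.float64(0.259))]
119 [(37, np.float64(0.105), np.float64(0.26)), (47, np.float64(0.105), np.float64(0.26)), (107, np.float64(0.093), np.float64(0.254))]
120 [(33, np.float64(0.098), np.float64(0.255)), (33, np.float64(0.102), np.float64(0.256)), (
[... 647 characters left out ...]
13, np.float64(0.007), np.float64(0.202)), (112, np.float64(-0.001), np.float64(0.198))]
126 [(53, np.float64(0.01), np.float64(0.201)), (110, np.float64(0.003), np.float64(0.198)), (113, np.float64(-0.001), np.float64(0.195))]
127 [(93, np.float64(0.004), np.float64(0.196)), (106, np.float64(0.008), np.float64(0.196)), (91, np.float64(0.0), np.float64(0.193))]
top
z0.228 n4 l 0.4238..0.4607 med 0.4272 d 0.0884..0.0945
z0.252 n4 l 0.4294..0.4332 med 0.4304 d 0.0957..0.0987
z0.292 n10 l 0.4268..0.4487 med 0.4294 d 0.1076..0.1238
z0.300 n7 l 0.4282..0.4360 med 0.4288 d 0.1160..0.1221
z0.308 n10 l 0.4299..0.4520 med 0.4348 d 0.1218..0.1256
z0.324 n40 l 0.4281..0.4522 med 0.4386 d 0.1307..0.1495
```

The lateral position agrees, but the real fingertips sit about 39 mm short of the reported TCP along tool z. Next: open, lower by about 38 mm, and verify by picture.

Call:
servo_tool(commands="0 -1 0 0 0.5;0 -1 0 0 0.5;0 -1 0 0 0.5;0 -1 0 0 0.5;0 -1 15 0 0.5;0 -1 30 0 0.5;0 -1 38 0 0.5;0 -1 38 0 0.5")

```text
time: 3.78
tcp_pos: [0.4449, 0.3058, 0.163]
tool_rot: [-0.029, 1.0, -0.001, -0.002]
ft_force: [-0.2, 0.6, -0.5]
gripper_width: 0.0425
grip_force: 0.0
```

```bash
python3 st.py; python3 - <<'E'
from h import *
co=np.load("board.npy"); a=np.arctan(co[0]); ux=np.array([np.cos(a),np.sin(a)]); ou=np.array([np.sin(a),-np.cos(a)]); o=np.array([0,co[1]])
col,P,c=cap("side"); l=(P[...,:2]-o)@ux; d=(P[...,:2]-o)@ou; z=P[...,2]
for z0 in np.arange(.192,.27,.006):
    k=(z>=z0)&(z<z0+.006)&(abs(l-.443)<.04)&(d>.103)&(d<.15)
    if k.sum()>2: print("z%.3f n%d l %.4f..%.4f d %.4f..%.4f"%(z0,k.sum(),*np.percentile(l[k],[3,97]),*np.percentile(d[k],[5,95])))
save("g4.png",cv2.resize(col[80:170,170:290],(800,600),interpolation=cv2.INTER_CUBIC))
E
```

```text
t 3.7833 p [0.4449 0.3058 0.163 ] l,d [0.4404 0.091 ] F [-0.17  0.59 -0.54] w 0.04254416502879475
yaw of tool y deg 93.27842701724904 z [-0.004  -0.0021 -1.    ]
z0.204 n10 l 0.4317..0.4490 d 0.1143..0.1203
z0.210 n15 l 0.4316..0.4500 d 0.1143..0.1260
z0.216 n19 l 0.4294..0.4505 d 0.1154..0.1254
z0.222 n20 l 0.4299..0.4507 d 0.1163..0.1278
z0.228 n22 l 0.4307..0.4513 d 0.1163..0.1277
z0.234 n13 l 0.4318..0.4494 d 0.1182..0.1266
z0.240 n9 l 0.4317..0.4458 d 0.1231..0.1278
z0.246 n5 l 0.4281..0.4507 d 0.1247..0.1418
z0.252 n24 l 0.4299..0.4537 d 0.1206..0.1441
z0.258 n22 l 0.4285..0.4498 d 0.1299..0.1463
z0.264 n11 l 0.4271..0.4518 d 0.1179..0.1486
z0.270 n25 l 0.4259..0.4573 d 0.1153..0.1498
```

View pics/g4.png

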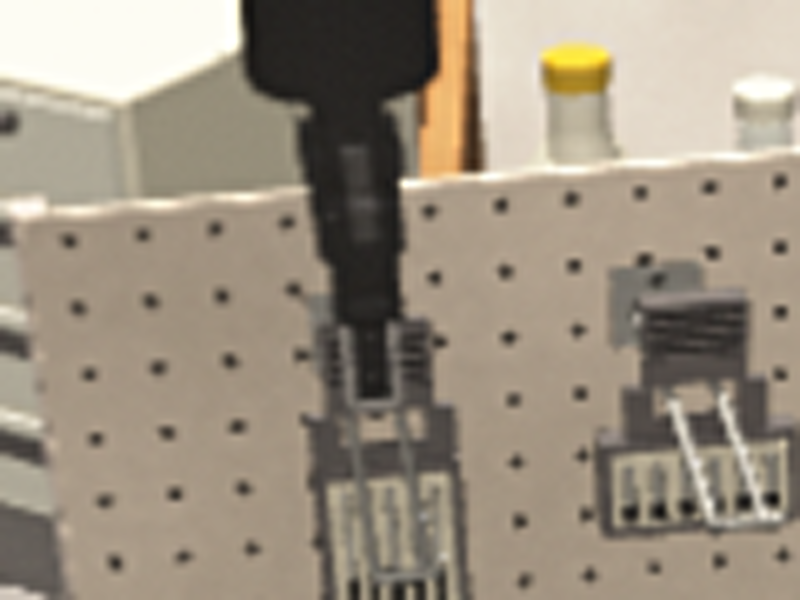

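The front finger now covers the grip, with its tip at crop (372,400), z≈0.204. I'll raise it 4 mm to clear the hook tip later, then close.

Call:
servo_tool(commands="-1 0 -3 0 0.5;-1 0 -4 0 0.5;-1 0 -4 0 0.2;-1 0 -4 0 0;-1 0 -4 0 0;-1 0 -4 0 0;-1 0 -4 0 0;-1 0 -4 0 0", squeeze=40)

```text
time: 4.5
tcp_pos: [0.4477, 0.3067, 0.1703]
tool_rot: [-0.029, 1.0, 0.0, 0.001]
ft_force: [-0.9, -0.4, 3.2]
gripper_width: 0.0112
grip_force: 42.3
```

```bash
python3 st.py; python3 st.py
```

```text
t 4.5 p [0.4477 0.3067 0.1703] l,d [0.4433 0.0902] F [-0.92 -0.36  3.18] w 0.011240908333674617
yaw of tool y deg 93.27785531753344 z [ 1.1e-03  4.0e-04 -1.0e+00]
t 4.5 p [0.4477 0.3067 0.1703] l,d [0.4433 0.0902] F [-0.92 -0.36  3.18] w 0.011240908333674617
yaw of tool y deg 93.27785531753344 z [ 1.1e-03  4.0e-04 -1.0e+00]
```

Call:
servo_tool(commands="0 0 -1 0 0;0 0 -2 0 0;0 0 -3 0 0;0 0 -4 0 0;0 0 -5 0 0;0 0 -5 0 0;0 0 -5 0 0;0 0 -5 0 0")

```text
time: 5.17
tcp_pos: [0.4472, 0.3066, 0.1745]
tool_rot: [-0.029, 1.0, -0.0, -0.0]
ft_force: [0.6, 0.1, -1.7]
gripper_width: 0.0107
grip_force: 41.7
```

```bash
python3 st.py;  python3 - <<'E'
from h import *
co=np.load("board.npy"); a=np.arctan(co[0]); ux=np.array([np.cos(a),np.sin(a)]); ou=np.array([np.sin(a),-np.cos(a)]); o=np.array([0,co[1]])
# case z shift: compare body bottom / slot rows in side images
S=np.load("side0.npz"); col,P,c=cap("side"); s=ctrl.read_state(); print(s["tcp_pos"],s["ft_force"],s["grip_force"])
A=S["col"][150:182,217:242]; r=cv2.matchTemplate(col[142:190,209:250],A,cv2.TM_CCOEFF_NORMED); _,v,_,m=cv2.minMaxLoc(r); print("shift px",m[0]-8,m[1]-8,v)
g=[cv2.cvtColor(x[150:184,217:242],cv2.COLOR_RGB2GRAY).astype(np.float32) for x in(S["col"],col)]
print(cv2.phaseCorrelate(*g))
l=(P[...,:2]-o)@ux; d=(P[...,:2]-o)@ou
for nm,Q in(("0",S["P"]),("1",P)):
    l=(Q[...,:2]-o)@ux; d=(Q[...,:2]-o)@ou; z=Q[...,2]
    k=(l>.4)&(l<.48)&(d>.08)&(d<.12)&(z>.06)&(z<.16); print(nm,"body z",np.percentile(z[k],[1,5]),"l",np.percentile(l[k],[3,97]),"d",np.median(d[k]))
E
```

```text
t 5.1667 p [0.4472 0.3066 0.1745] l,d [0.4428 0.0903] F [ 0.59  0.06 -1.69] w 0.010701259703797959
yaw of tool y deg 93.27971128465909 z [-2.e-04 -1.e-04 -1.e+00]
[0.44725381 0.30659295 0.17449956] [-0.34287916  0.42218653 -0.87365873] 41.66804909706116
shift px 0 0 0.6262046694755554
((0.5015994262156465, -0.04247099852123881), 0.6370116843117608)
0 body z [0.08223722 0.08565203] l [0.41493903 0.47209156] d 0.0963033007523407
1 body z [0.08555011 0.08853134] l [0.41463534 0.47142504] d 0.09700593072882968
```

The case is free of the wires, its weight showing in the force reading, and it rose about 3 mm. Now I slide it out, following the wire.

Call:
servo_tool(commands="0.5 -4 -1 0 0;1 -8 -1.5 0 0;1.5 -12 -1.3 0 0;1.5 -17 -0.5 0 0;1.5 -22 0.2 0 0;1.5 -27 0.9 0 0;1.5 -32 1.6 0 0;1.5 -32 1.6 0 0")

```text
time: 5.88
tcp_pos: [0.4476, 0.2736, 0.1727]
tool_rot: [-0.028, 1.0, -0.0, -0.0]
ft_force: [0.2, 0.2, -0.3]
gripper_width: 0.011
grip_force: 41.7
```

```bash
python3 st.py
```

```text
t 5.8833 p [0.4476 0.2736 0.1727] l,d [0.4413 0.1233] F [ 0.17  0.21 -0.27] w 0.010968398689676478
yaw of tool y deg 93.21864734576049 z [-3.e-04 -5.e-04 -1.e+00]
```

Call:
servo_tool(commands="0 -5 0.7 0 0;0 -10 1.4 0 0;0 -15 2.2 0 0;0 -20 2.9 0 0;0 -25 3.6 0 0;0 -30 4.4 0 0;0 -35 5.1 0 0;0 -40 5.8 0 0")

```text
time: 6.55
tcp_pos: [0.45, 0.2341, 0.1671]
tool_rot: [-0.029, 1.0, 0.0, 0.0]
ft_force: [-0.6, -0.1, -1.2]
gripper_width: 0.0112
grip_force: 41.7
```

```bash
python3 st.py; python3 - <<'E'
from h import *
co=np.load("board.npy"); a=np.arctan(co[0]); ux=np.array([np.cos(a),np.sin(a)]); ou=np.array([np.sin(a),-np.cos(a)]); o=np.array([0,co[1]])
for n in("side","top"):
    col,P,c=cap(n); s=ctrl.read_state(); print(np.round(s["ft_force"],2))
    l=(P[...,:2]-o)@ux; d=(P[...,:2]-o)@ou; z=P[...,2]
    for d0,d1 in((.05,.1),(.1,.14),(.18,.197),(.222,.232)):
        k=(l>.42)&(l<.46)&(d>d0)&(d<d1)&(z>.165)&(z<.2)
        if k.sum()>3: print(n,d0,k.sum(),"wire z med %.4f d %.3f l %.4f..%.4f"%(np.median(z[k]),np.median(d[k]),*np.percentile(l[k],[3,97])))
    k=(l>.4)&(l<.48)&(d>.15)&(d<.19)&(z>.04)&(z<.15); print("body",k.sum(),np.percentile(z[k],[1,5]),"l",np.percentile(l[k],[2,98]),"d",np.median(d[k]))
    save("m_%s.png"%n,cv2.resize(col[80:200,170:290] if n=="side" else col[200:320,120:240],(600,600),interpolation=cv2.INTER_CUBIC))
E
```

```text
t 6.55 p [0.45   0.2341 0.1671] l,d [0.4414 0.1629] F [-0.56 -0.12 -1.16] w 0.011235940514277658
yaw of tool y deg 93.27214690177858 z [ 0.  0. -1.]
[ 0.02 -1.63 -1.46]
side 0.05 7 wire z med 0.1904 d 0.071 l 0.4291..0.4324
side 0.18 14 wire z med 0.1763 d 0.189 l 0.4298..0.4532
side 0.222 18 wire z med 0.1879 d 0.229 l 0.4304..0.4513
body 536 [0.07783718 0.08209047] l [0.41291792 0.47055543] d 0.1695182629962103
[-0.53 -0.41 -1.35]
top 0.18 14 wire z med 0.1768 d 0.189 l 0.4284..0.4323
top 0.222 28 wire z med 0.1871 d 0.228 l 0.4285..0.4512
body 37 [0.0827189  0.08841428] l [0.41261659 0.46943091] d 0.17031698319311692
```

View pics/m_side.png

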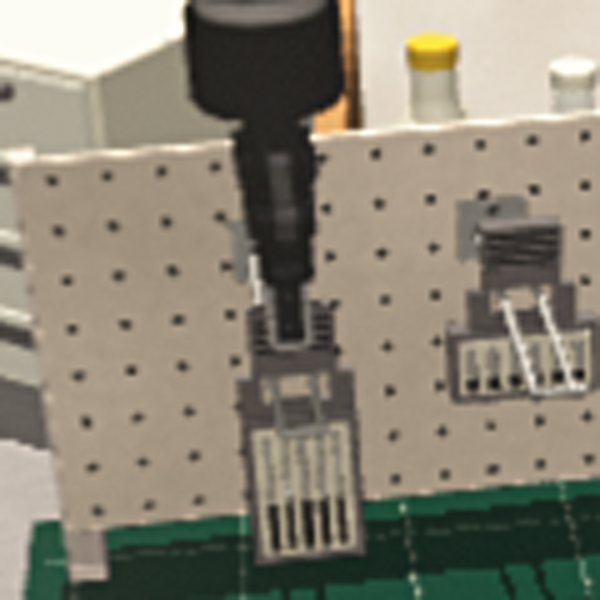

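The case hangs clear: the slot is around the wires at crop (297,385), the wire shape is unchanged and the clearance is about 5 mm. I continue to the kink.

Call:
servo_tool(commands="0 -5 0.7 0 0;0 -10 1.5 0 0;0 -15 2.2 0 0;0 -20 2.9 0 0;0 -25 3.6 0 0;0 -30 4.1 0 0;0 -34 4.5 0 0;0 -37 4.2 0 0")

```text
time: 7.32
tcp_pos: [0.452, 0.1971, 0.1628]
tool_rot: [-0.028, 1.0, -0.0, -0.0]
ft_force: [1.3, -0.3, -2.0]
gripper_width: 0.0111
grip_force: 41.7
```

```bash
cat > chk.py <<'E'
from h import *
co=np.load("board.npy"); a=np.arctan(co[0]); ux=np.array([np.cos(a),np.sin(a)]); ou=np.array([np.sin(a),-np.cos(a)]); o=np.array([0,co[1]])
s=ctrl.read_state(); dc=(np.array(s["tcp_pos"])[:2]-o)@ou
for n in("side","top"):
    col,P,c=cap(n); s=ctrl.read_state(); print(np.round(s["ft_force"],2))
    l=(P[...,:2]-o)@ux; d=(P[...,:2]-o)@ou; z=P[...,2]
    for d0,d1 in((.05,.1),(.1,.14),(.18,.197),(.222,.232)):
        k=(l>.42)&(l<.46)&(d>d0)&(d<d1)&(z>.165)&(z<.2)
        if k.sum()>3: print(n,d0,k.sum(),"wire z med %.4f d %.3f l %.4f..%.4f"%(np.median(z[k]),np.median(d[k]),*np.percentile(l[k],[3,97])))
    k=(l>.4)&(l<.48)&(abs(d-dc)<.02)&(z>.04)&(z<.15); print("body",k.sum(),np.percentile(z[k],[1,5]),"l",np.percentile(l[k],[2,98]),"d",np.median(d[k]))
E
python3 st.py; python3 chk.py
```

```text
t 7.3167 p [0.452  0.1971 0.1628] l,d [0.4414 0.1999] F [ 1.3  -0.28 -2.01] w 0.011082362856567194
yaw of tool y deg 93.25752174667628 z [-2.e-04 -1.e-04 -1.e+00]
[ 0.49 -0.94 -1.94]
side 0.05 13 wire z med 0.1895 d 0.077 l 0.4287..0.4330
side 0.1 11 wire z med 0.1885 d 0.111 l 0.4292..0.4333
side 0.18 10 wire z med 0.1743 d 0.196 l 0.4306..0.4565
side 0.222 18 wire z med 0.1878 d 0.229 l 0.4305..0.4525
body 592 [0.07422015 0.07801243] l [0.41287843 0.47079319] d 0.20659450885538727
[-0.42  0.94 -0.97]Traceback (most recent call last):
  File "chk.py", line 10, in <module>
    k=(l>.4)&(l<.48)&(abs(d-dc)<.02)&(z>.04)&(z<.15); print("body",k.sum(),np.percentile(z[k],[1,5]),"l",np.percentile(l[k],[2,98]),"d",np.median(d[k]))
                                                                           ~~~~~~~~~~~~~^^^^^^^^^^^^
    return _quantile_unchecked(
        a, q, axis, out, overwrite_input, method, keepdims, weights)
    return _ureduce(a,
                    func=_quantile_ureduce_func,
    ...<5 lines>...
                    overwrite_input=overwrite_input,
                    method=method)
    r = func(a, **kwargs)
    result = _quantile(arr,
                       quantiles=q,
    ...<2 lines>...
                       out=out,
                       weights=wgt)
    slices_having_nans = np.isnan(arr[-1, ...])
                                  ~~~^^^^^^^^^
IndexError: index -1 is out of bounds for axis 0 with size 0
```

Call:
servo_tool(commands="0 -4 -1.6 0 0;0 -8 -3.5 0 0;0 -12 -5.4 0 0;0 -16 -7.4 0 0;0 -20 -9.4 0 0;0 -22 -10.4 0 0;0 -22 -10.4 0 0;0 -22 -10.4 0 0")

```text
time: 8.08
tcp_pos: [0.4534, 0.1757, 0.1736]
tool_rot: [-0.028, 1.0, 0.0, 0.0]
ft_force: [-0.2, -0.1, -1.7]
gripper_width: 0.011
grip_force: 41.7
```

```bash
python3 st.py; python3 chk.py 2>&1 | head -7
```

```text
t 8.0833 p [0.4534 0.1757 0.1736] l,d [0.4415 0.2214] F [-0.16 -0.05 -1.66] w 0.01099426475362712
yaw of tool y deg 93.2616818759199 z [ 3.e-04  2.e-04 -1.e+00]
[-0.69 -0.46 -1.18]
side 0.05 15 wire z med 0.1892 d 0.077 l 0.4288..0.4334
side 0.1 9 wire z med 0.1886 d 0.115 l 0.4291..0.4328
side 0.18 6 wire z med 0.1751 d 0.195 l 0.4297..0.4523
side 0.222 141 wire z med 0.1761 d 0.226 l 0.4215..0.4586
body 527 [0.08499026 0.08843454] l [0.41272266 0.47069638] d 0.2281831322830174
[-1.14  0.66 -0.98]
```

Call:
servo_tool(commands="0 -3 -1.3 0 0;0 -6 -2.3 0 0;0 -9 -2.7 0 0;0 -13 -2.7 0 0;0 -17 -2.7 0 0;0 -21 -2.7 0 0;0 -26 -2.7 0 0;0 -32 -2.7 0 0")

```text
time: 8.85
tcp_pos: [0.4551, 0.1433, 0.176]
tool_rot: [-0.029, 1.0, 0.0, -0.0]
ft_force: [1.1, -0.3, -1.1]
gripper_width: 0.0111
grip_force: 41.7
```

```bash
python3 st.py; python3 chk.py 2>&1 | head -7
```

```text
t 8.85 p [0.4551 0.1433 0.176 ] l,d [0.4414 0.2538] F [ 1.07 -0.31 -1.14] w 0.011056774616751693
yaw of tool y deg 93.28414736910403 z [-1.e-04  0.e+00 -1.e+00]
[ 0.63 -0.44 -1.11]
side 0.05 13 wire z med 0.1898 d 0.082 l 0.4287..0.4332
side 0.1 15 wire z med 0.1874 d 0.118 l 0.4293..0.4333
body 523 [0.08729829 0.09069763] l [0.41272005 0.47051658] d 0.2605429802567555
[-1.08 -0.93  0.22]
top 0.05 97 wire z med 0.1884 d 0.076 l 0.4273..0.4522
top 0.1 10 wire z med 0.1883 d 0.104 l 0.4286..0.4514
```

Off the hook, with both hooks undisturbed. Now I raise it and carry it over to the bay.

Call:
servo_tool(commands="0 -5 -15 0 0;0 -15 -35 0 0;0 -35 -55 0.03 0;0 -60 -60 0.07 0;0 -85 -60 0.11 0;0 -110 -60 0.15 0;0 -130 -60 0.19 0;0 -140 -60 0.19 0")

```text
time: 9.62
tcp_pos: [0.4632, 0.0021, 0.2363]
tool_rot: [0.068, 0.998, -0.0, 0.0]
ft_force: [0.2, 0.9, -1.3]
gripper_width: 0.0113
grip_force: 41.7
```

```bash
python3 st.py .5455 -.1048 .236
```

```text
t 9.6167 p [0.4632 0.0021 0.2363] l,d [0.4415 0.3952] F [ 0.22  0.89 -1.28] w 0.011333498605544274
yaw of tool y deg 82.23082525618179 z [ 4.e-04 -5.e-04 -1.e+00]
shift mm [-96.  -94.8   0.3]
```

Call:
servo_tool(commands="-14 -14 0 0 0;-30 -30 0 0 0;-46 -46 0 0 0;-62 -62 0 0 0;-78 -77 0 0 0;-90 -89 0 0 0;-96 -95 0 0 0;-96 -95 0 0 0")

```text
time: 10.28
tcp_pos: [0.5462, -0.1036, 0.2357]
tool_rot: [0.067, 0.998, 0.0, -0.0]
ft_force: [-0.9, -0.6, -1.0]
gripper_width: 0.011
grip_force: 41.7
```

```bash
python3 st.py .5455 -.1048 .236; cat > bay.py <<'E'
from h import *
th=np.radians(82.4); v=np.array([np.cos(th),np.sin(th)]); w=np.array([np.sin(th),-np.cos(th)])
s=ctrl.read_state(); p=np.array(s["tcp_pos"])[:2]
for n in("side","top"):
    col,P,c=cap(n); z=P[...,2]; col=col.astype(int); br=col.min(-1); sat=np.ptp(col,axis=-1)
    A=(P[...,:2]-p)@v; W=(P[...,:2]-p)@w   # across, along relative to TCP
    k=(z>.046)&(z<.062)&(abs(A)<.08)&(abs(W)<.07)&(br>100)&(sat<45)
    if k.sum()>5: print(n,"rack rim",k.sum(),"across",np.round(np.percentile(A[k],[1,99])*1000,1),"along",np.round(np.percentile(W[k],[1,99])*1000,1))
    k=(z>.02)&(z<.062)&(abs(A)<.08)&(abs(W)<.07)&(br>100)&(sat<45)
    if k.sum()>5: print(n,"rack all",k.sum(),"across",np.round(np.percentile(A[k],[1,99])*1000,1),"along",np.round(np.percentile(W[k],[1,99])*1000,1))
    k=(z>.10)&(z<.26)&(abs(A)<.02)&(abs(W)<.04)
    b=k&(z<.225)
    if k.sum()>5: print(n,"case",b.sum(),"z",np.round(np.percentile(z[k],[1,5]),4),"across",np.round(np.percentile(A[b],[1,50,99])*1000,1),"along",np.round(np.percentile(W[b],[1,99])*1000,1))
    q=(z>.12)&(z<.21)&(abs(A)<.02)&(abs(W)<.04)
    if q.sum()>50: print("  tilt across vs z",np.polyfit(z[q],A[q],1)[0], "vs along", np.polyfit(W[q],A[q],1)[0])
E
python3 bay.py
```

```text
t 10.2833 p [ 0.5462 -0.1036  0.2357] l,d [0.5184 0.5054] F [-0.91 -0.59 -1.04] w 0.011032221111392673
yaw of tool y deg 82.35829038630537 z [-7.e-04  4.e-04 -1.e+00]
shift mm [ 0.6 -1.3 -0.3]
side rack rim 409 across [-19.   52.6] along [-47.6  46.8]
side rack all 1106 across [-19.6  52.6] along [-47.4  46.8]
side case 970 z [0.1471 0.1525] across [-11.   -6.9  -3.5] along [-29.2  28.9]
  tilt across vs z -0.009933323489472056 vs along -5.9720031624084174e-05
top rack rim 66 across [-18.   52.3] along [-47.6  45. ]
top rack all 100 across [-18.   52.3] along [-48.3  46.9]
top case 83 z [0.1525 0.1591] across [-4.2  8.1 11.1] along [-31.2   9.2]
  tilt across vs z -0.011012646997547048 vs along 0.178880676185309
```

The case is centred over the bay within about 1.3 mm. Now I lower it.

Call:
servo_tool(commands="0.5 -1.3 10 0 0;0.5 -1.3 25 0 0;0.5 -1.3 45 0 0;0.5 -1.3 60 0 0;0.5 -1.3 72 0 0;0.5 -1.3 80 0 0;0.5 -1.3 80 0 0;0.5 -1.3 80 0 0")

```text
time: 11.05
tcp_pos: [0.5449, -0.1038, 0.156]
tool_rot: [0.066, 0.998, 0.0, -0.0]
ft_force: [1.1, 0.4, -0.5]
gripper_width: 0.011
grip_force: 41.7
```

```bash
python3 st.py .5455 -.1048 .236; sed -i 's/z>.10)&(z<.26)/z>.064)\&(z<.18)/;s/z<.225/z<.14/;s/z>.12)&(z<.21)/z>.064)\&(z<.13)/' bay.py; python3 bay.py
```

```text
t 11.05 p [ 0.5449 -0.1038  0.156 ] l,d [0.517  0.5056] F [ 1.08  0.44 -0.51] w 0.010962114648752639
yaw of tool y deg 82.4144264541995 z [-3.e-04  1.e-04 -1.e+00]
shift mm [ -0.7  -0.9 -80. ]
side rack rim 340 across [-19.   52.6] along [-46.5  48.7]
side rack all 1026 across [-19.1  52.5] along [-46.3  48.2]
side case 808 z [0.0677 0.0717] across [-11.   -6.8  19.1] along [-29.   35.1]
  tilt across vs z -0.05702177316868671 vs along 0.09086124201012535
top rack rim 73 across [-17.7  52.8] along [-47.1  46.3]
top rack all 108 across [-17.7  52.8] along [-47.3  48. ]
top case 63 z [0.0753 0.0806] across [-5.6  6.8  9.9] along [-29.9  13. ]
  tilt across vs z -0.0015518824286217404 vs along 0.17725266376363896
```

Call:
servo_tool(commands="0 -1 0 0 0;0 -1 8 0 0;0 -1 16 0 0;0 -1 24 0 0;0 -1 32 0 0;0 -1 39 0 0;0 -1 45 0 0;0 -1 48 0 0")

```text
time: 11.82
tcp_pos: [0.5441, -0.1048, 0.1064]
tool_rot: [0.066, 0.998, 0.0, -0.001]
ft_force: [0.2, 0.2, -0.9]
gripper_width: 0.0109
grip_force: 41.7
```

Call:
servo_tool(commands="0 0 1 0 0;0 0 2 0 0;0 0 3 0 0;0 0 4 0 0;0 0 5 0 0;0 0 6 0 0;0 0 6 0 0;0 0 6 0 0")

```text
time: 12.48
tcp_pos: [0.5449, -0.1051, 0.1021]
tool_rot: [0.066, 0.998, 0.0, 0.0]
ft_force: [-0.9, 0.2, -1.4]
gripper_width: 0.0109
grip_force: 41.7
```

```bash
python3 st.py; python3 bay.py; python3 st.py
```

```text
t 12.4833 p [ 0.5449 -0.1051  0.1021] l,d [0.517  0.5069] F [-0.86  0.19 -1.38] w 0.010850211617354201
yaw of tool y deg 82.39396288279154 z [ 0.  0. -1.]
side rack rim 412 across [-17.8  53.8] along [-46.6  47.9]
side rack all 942 across [-17.8  54. ] along [-46.5  47.9]
side case 730 z [0.0656 0.0687] across [-9.9 -5.1 14.4] along [-28.8  31.9]
  tilt across vs z 0.08707987606612497 vs along 0.03412778658246149
top rack rim 70 across [-16.3  53.9] along [-46.   46.3]
top rack all 101 across [-16.2  53.9] along [-47.2  45.5]
top case 69 z [0.0659 0.0676] across [-7.3  3.6  8.6] along [-30.1  -2.3]
  tilt across vs z -0.09207725456990909 vs along 0.2833803217553556
t 12.5833 p [ 0.545  -0.1051  0.1022] l,d [0.5171 0.5069] F [-0.03 -0.13 -1.22] w 0.010832762176418915
yaw of tool y deg 82.38740895263172 z [ 2.e-04 -1.e-04 -1.e+00]
```

Call:
servo_tool(commands="0 0 0.5 0 0;0 0 1 0 0;0 0 1.5 0 0;0 0 2 0 0;0 0 2.5 0 0;0 0 3 0 0;0 0 3 0 0;0 0 3 0 0")

```text
time: 13.25
tcp_pos: [0.5449, -0.1051, 0.0991]
tool_rot: [0.066, 0.998, 0.0, -0.0]
ft_force: [0.3, -0.2, -1.2]
gripper_width: 0.0112
grip_force: 41.7
```

Call:
servo_tool(commands="0 0 0.3 0 0;0 0 0.6 0 0;0 0 0.9 0 0;0 0 1.2 0 0;0 0 1.5 0 0;0 0 1.5 0 0;0 0 1.5 0 0;0 0 1.5 0 0")

```text
time: 13.92
tcp_pos: [0.5449, -0.1051, 0.0976]
tool_rot: [0.066, 0.998, 0.0, -0.0]
ft_force: [0.2, 0.4, -0.8]
gripper_width: 0.0111
grip_force: 41.7
```

Call:
servo_tool(commands="0 0 0.2 0 0;0 0 0.4 0 0;0 0 0.6 0 0;0 0 0.8 0 0;0 0 1 0 0;0 0 1 0 0;0 0 1 0 0;0 0 1 0 0")

```text
time: 14.58
tcp_pos: [0.5449, -0.1051, 0.0966]
tool_rot: [0.066, 0.998, -0.0, 0.0]
ft_force: [0.2, 0.6, -0.9]
gripper_width: 0.0111
grip_force: 41.7
```

Call:
servo_tool(commands="0 0 0.2 0 0;0 0 0.4 0 0;0 0 0.6 0 0;0 0 0.8 0 0;0 0 1 0 0;0 0 1 0 0;0 0 1 0 0;0 0 1 0 0")

```text
time: 15.25
tcp_pos: [0.5451, -0.1051, 0.0959]
tool_rot: [0.066, 0.998, -0.0, 0.0]
ft_force: [-0.8, 0.6, 1.9]
gripper_width: 0.0108
grip_force: 42.0
```

Contact: Fz went from -0.9 to +1.9 N at the expected floor height. Now I let go and back straight up.

Call:
servo_tool(commands="0 0 0 0 0.1;0 0 0 0 0.2;0 0 0 0 0.3;0 0 0 0 0.4;0 0 0 0 0.5;0 0 0 0 0.5;0 0 0 0 0.5;0 0 0 0 0.5")

```text
time: 15.92
tcp_pos: [0.5449, -0.1051, 0.0956]
tool_rot: [0.066, 0.998, 0.0, -0.0]
ft_force: [0.1, -0.5, -1.1]
gripper_width: 0.0428
grip_force: 0.0
```

Call:
servo_tool(commands="0 0 -5 0 0.5;0 0 -15 0 0.5;0 0 -30 0 0.5;0 0 -55 0 0.5;0 0 -85 0 0.5;0 0 -115 0 0.5;0 0 -140 0 0.5;0 0 -150 0 0.5")

```text
time: 16.58
tcp_pos: [0.5469, -0.1057, 0.2519]
tool_rot: [0.066, 0.998, -0.001, 0.004]
ft_force: [-0.3, -0.3, 0.3]
gripper_width: 0.0426
grip_force: 0.0
```

```bash
python3 st.py; python3 - <<'E'
from h import *
co=np.load("board.npy"); a=np.arctan(co[0]); ux=np.array([np.cos(a),np.sin(a)]); ou=np.array([np.sin(a),-np.cos(a)]); o=np.array([0,co[1]])
th=np.radians(82.4); v=np.array([np.cos(th),np.sin(th)]); w=np.array([np.sin(th),-np.cos(th)]); p=np.array([.5455,-.1048])
S0=np.load("side0.npz")["P"]; col,P,c=cap("side")
A=(P[...,:2]-p)@v; W=(P[...,:2]-p)@w; z=P[...,2]
k=(z>.064)&(z<.165)&(A<.006)&(A>-.02)&(abs(W)<.035); print("case ztop",np.percentile(z[k],[50,99,99.8]))
q=k&(z<.088)&(A<0); g=k&(z>.128)&(z<.150)&(A<0); print("body front A,W",np.median(A[q]),np.percentile(W[q],[2,98]),"grip front",np.median(A[g]),np.percentile(W[g],[2,98]),"-> tilt deg",np.degrees((np.median(A[g])-np.median(A[q])-.001)/.06))
for nm,Q in(("before",S0),("after",P)):
    l=(Q[...,:2]-o)@ux; d=(Q[...,:2]-o)@ou; z=Q[...,2]
    m=(l>.52)&(l<.63)&(d>.07)&(d<.11)&(z>.11)&(z<.24); r=(l>.42)&(l<.46)&(d>.222)&(d<.232)&(z>.17)&(z<.2)
    w2=(l>.55)&(l<.59)&(d>.222)&(d<.235)&(z>.17)&(z<.21)
    print(nm,"squat",np.median(Q[m],0).round(4),np.percentile(z[m],[1,99]).round(3),"tip z",np.median(z[r]),"tip2",np.median(z[w2]))
E
```

```text
t 16.5833 p [ 0.5469 -0.1057  0.2519] l,d [0.519  0.5076] F [-0.27 -0.28  0.26] w 0.04260394642268911
yaw of tool y deg 82.3940908870671 z [ 0.0082 -0.0028 -1.    ]
case ztop [0.10160548 0.15379512 0.15424487]
body front A,W -0.00698957966164557 [-0.02943511  0.02940883] grip front -0.005178008089964115 [-0.02127258  0.02134199] -> tilt deg 0.7749937638357725
before squat [0.575  0.3096 0.1674] [0.126 0.228] tip z 0.18682799292196284 tip2 0.19504891568131633
after squat [0.5541 0.308  0.1602] [0.126 0.228] tip z 0.18759983131288405 tip2 nan
  return _methods._mean(a, axis=axis, dtype=dtype,
  ret = ret.dtype.type(ret / rcount)
```

The case stands upright on the bay floor, with its top at 0.154 m and a tilt under 1°. The first hook's tip is at its original height; the gripper half-hides the squat case, but its height range is the same as before. I'll let the arm settle, then hand in.

Call:
servo_tool(commands="0 0 0 0 0.5;0 0 0 0 0.5;0 0 0 0 0.5;0 0 0 0 0.5;0 0 0 0 0.5;0 0 0 0 0.5;0 0 0 0 0.5;0 0 0 0 0.5")

```text
time: 17.3
tcp_pos: [0.5449, -0.105, 0.2454]
tool_rot: [0.066, 0.998, 0.0, -0.0]
ft_force: [-0.5, -0.7, 0.5]
gripper_width: 0.0426
grip_force: 0.0
```

```bash
python3 -c "
from station import job; print(job.hand_in())"
```

```text
the job is handed in; nothing more can be done
None
```

The needle-file case stands upright and released in the empty bay, the hook was not forced, the other case still hangs, and the job is handed in at about 17 s (no verdict was shown).

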